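Seat the pan-rest bar against the gas ring's guard rail

TASK

The loose square steel pan-rest bar has to go back in its place along the guard rail of the gas ring: push it across the tiles, without lifting it, until it lies flat along the rail, and bed it by pressing it firmly against the rail for a moment near its left end first and then, separately, near its right end, with about 14 N each time. Then slide it to the left along the rail until its end butts against the end stop, again with about 14 N for a moment, and let go of it there, flush with the rail and touching the stop. Never drive it against rail or stop with more than 20 N, and leave the other things on the bench where they are.

Things in the scene. Friction and masses are not known exactly. Their poses are not given: they have to be found in the camera images.
- hob: Steel gas ring with its straight guard rail, fixed to the bench (place and heading vary). Origin: bench height, in the plane of the rail's front face (x = 0), at the seated bar's middle; +x away from the robot to the burner, +y left along the rail, +z up. Rail 30 mm tall, y -240 to +160 mm; burner 82 mm tall at x 40 to 262, y -120 to 120 mm. The seated bar's frame coincides with this one.
- strip_left: Left facing strip of the rail (fixed to hob, same origin and axes as hob): covers y = +20 to +140 mm, 2 to 28 mm above the bench, face at x = 0.
- strip_right: Right facing strip of the rail (fixed to hob, same origin and axes as hob): covers y = -220 to -20 mm, 2 to 28 mm above the bench, face at x = 0.
- stop: End stop: steel block standing out from the rail's left end towards the robot (fixed to hob, same origin and axes as hob): x = -36 to +24 mm, y = 150 to 166 mm, 30 mm tall; the bar's left end butts against its face at y = +150 mm.
- bar: Loose pan-rest bar, steel box section 30 x 30 x 300 mm, 0.30 to 0.46 kg, lying askew (up to 10 degrees) 45 to 85 mm before the rail and 30 to 55 mm short of the stop. Origin: bench height, under the middle of its back face (that goes to the rail); +x to the rail, +y along it to its left end. Fills x -30 to 0, y -150 to 150, z 0 to 30 mm. Friction is 2 to 7 N, which takes its share of any push.
- bar_left (a point): Lower back corner of the bar at its left end (bar frame x = 0, y = +150 mm, z = 0). Pushed sideways near one end the bar turns and the other end swings back from the rail; pushed about 60 mm from its middle, the other end nearly stays.
- bar_right (a point): Lower back corner of the bar at its right end (bar frame x = 0, y = -150 mm, z = 0).
- tiffin: Bystander, to be left alone: three-tier round steel tiffin carrier with wire frame and side clip, 135 mm wide over its frame, 218 mm tall; origin at its underside.
- jar: Bystander, to be left alone: empty glass jar with blue screw cap, diameter 80 mm, 130 mm tall; origin at its underside.
- cup: Bystander, to be left alone: white ceramic cup without handle, rim diameter 80 mm, 85 mm tall; origin at its underside.
- tumbler: Bystander, to be left alone: steel tumbler, diameter 72 mm, 100 mm tall; origin at its underside.
- spatula: Bystander, to be left alone: wooden spatula lying flat, about 280 mm long; origin at its underside.
- colander: Bystander, to be left alone: small steel colander, rim diameter 180 mm, 75 mm tall, with two ear handles; origin at its underside.
- tin: Bystander, to be left alone: closed metal tin, diameter 70 mm, 90 mm tall; origin at its underside.

How it is judged:
By the outcome, as a careful person would: the job done as asked, in the order asked, and still so for the second after the job is handed in, with the robot touching nothing.
It also fails if it takes over 69 s, if anything falls off the work surface, if the arm or the gripper's body presses on something with over 40 N, if the wrist force passes 120 N, or if a joint passes its speed limit or range.

ROBOT

A 6-joint arm with a two-finger parallel gripper is mounted at the origin on the work surface. World frame = base frame: x ahead of the robot, y to its left, z up, the work surface at z = 0. Lengths are in m, angles in rad, forces in N, time in s.
With the tool pointing down it reaches from about 0.375 to 0.9 m from the base axis. Payload 3.1 kg.
Tool frame: the origin (TCP) lies between the finger pads; the fingertips stand 22 mm ahead of it and the grasp point (between the pads) lies 3 mm ahead of it; z points along the fingers, y is the line along which they close (so a half turn about z gives the same grasp; the last joint's range is limited). The gripper opens to 87 mm and grips with 3 to 60 N. Pads are 19 mm wide; open, the fingers measure 117 mm over their backs; the gripper's body (75 mm by 190 mm) begins 51 mm behind the grasp point.
Start: joints at [-1.421, 0.527, 1.433, -0, 1.181, -0.178], TCP at [0.202, -0.591, 0.245] pointing down, gripper open.
Joint ranges: [-3.08, 3.08], [-0.75, 2.2], [0.22, 2.44], [-1.43, 4.57], [0, 2.65], [-2.85, 2.85]. Speed limits (rad/s): [2.79, 2.79, 3.14, 3.14, 3.14, 3.14].

INTERFACE

Orientations are given as a unit quaternion [x, y, z, w].
In Python, from rig import get_obs, camera, get_calibration, hand_in, cut_out gives the robot as it stands.
- The arm moves only by the shell command python3 -m inch 'ROWS' [OPENING] [FORCE]. ROWS is JSON, one flat list of numbers, 6 for each row, row after row: the shift along the tool's x, y, z scaled (see below), then the turn, a rotation vector about the tool's x, y, z scaled (see below). A call has 1 to 20 rows; each row is the pose to reach, as a shift and turn from the pose commanded when the call began, along the tool's axes at that moment; what a row does not reach only later rows make up. The controller multiplies each number of a shift by 0.08 m and each number of a turn by 90 degrees. A row lasts 1/12 s, in which the tool goes at most 41.7 mm and 7.16 degrees, less where a joint would pass 70% of its speed; a pose out of reach is approached as far as the arm can. A call with a number of a shift or a turn outside -1 to 1 is refused whole. A call with a gripper value outside its range is refused whole. OPENING is the finger opening in mm, from 0 to 87, set as the call begins (- or left out, the last holds). The fingers move at their own pace and stop on an object; FORCE is the grip in N (left out, the last holds). Time passes only in rows, so rows that repeat a pose let the fingers close. It gives the time, the measured TCP pose, the force, the opening and the grip force at its end, in the units of the state.
- get_obs(): the state, without advancing time (a new reading comes with each control period).
- camera(name): name is "scene" or "top" or "wrist"; returns the picture (400x640x3 uint8, red, green, blue); there is no depth.
- get_calibration(name): a dict with "vertical_fov" (degrees; the focal length in pixels is half the picture's height over the tangent of half this angle, whatever the lens; pixels are square), "cx", "cy" (the principal point, pixels), "D" ([k1, k2, p1, p2, k3] as OpenCV has them; the pictures are not rectified), "T" (4x4, takes a point from camera to world coordinates). Camera axes: x right, y down, z forward; pixel columns grow to the right and rows downward; lengths in m; the calibration is good to about 2 mm. A picture is of the moment at which its call begins: read the wrist's pose just before it. get_calibration takes no time and is no camera call; for the wrist camera it gives the pose at the moment of the call.
- hand_in(): hands the job in; it is judged then, once.
Trained networks look in the newest picture that a camera, given by its name, has taken for a name from the list of things; names that differ only in an ending like _2 or _b are one class to them, and where a whole thing is asked for, a point or a joint stands for the part that bears it (a point fixed in the world has none). Each returns a list of dicts, best first, with "conf" (0 to 1); they miss things now and then, are a little off and sometimes report something else, mostly with a low value. They report only what shows in the picture. A call takes as long as a camera call.
- cut_out(camera, thing): "region" (400x640 bool, what is visible of it) and "bbox" ([left, top, right, bottom] in pixels, round what is visible of it).
The state is a dict: "time": time; "q": joint angles; "joint_velocities": joint speeds; "joint_torque": joint torques, N m; "position": TCP position; "tool_rot": TCP orientation; "ft_force": force on the tool from outside, world axes, zero at the start; "moment": the same for the moment, N m; "grip_width": finger opening in m; "grip_force": force on a finger pad.
Only numpy, scipy, OpenCV 4.12 (cv2) and the standard library are available. Lean on these libraries where they do the work, as an engineer would, in place of code of your own. Each camera call takes 0.05 s, during which the arm holds its last target. There are 200 camera calls.

## Working session

There is one attempt and no reset: what is moved stays moved. The work goes in short steps, Python scripts to look and compute and a shell command to move; the robot and the scene stay as the last step left them, time stands still between calls to the robot, and variables do not carry over. Pictures are saved under pics/ and viewed, at most 10 in all, crops included, and the job is handed in when it is done.

```bash
ls; mkdir -p pics; cat > h.py <<'E'
import numpy as np,cv2,json
from rig import *
def K(c):
    g=get_calibration(c); f=200/np.tan(np.radians(g["vertical_fov"])/2)
    return np.array([[f,0,g["cx"]],[0,f,g["cy"]],[0,0,1]]),np.array(g["D"],float),np.array(g["T"])
def ray(c,uv,z,cal=None):
    k,D,T=cal or K(c)
    p=cv2.undistortPoints(np.array(uv,float).reshape(-1,1,2),k,D).reshape(-1,2)
    d=np.c_[p,np.ones(len(p))]@T[:3,:3].T
    o=T[:3,3]
    return o+d*((z-o[2])/d[:,2])[:,None]
def proj(c,P,cal=None):
    k,D,T=cal or K(c); Ti=np.linalg.inv(T)
    return cv2.projectPoints(np.array(P,float).reshape(-1,3),cv2.Rodrigues(Ti[:3,:3])[0],Ti[:3,3],k,D)[0].reshape(-1,2)
E
python3 - <<'E'
from h import *
o=get_obs();print(o)
for c in ("scene","top"):
    im=camera(c);cv2.imwrite(f"pics/{c}0.png",im[:,:,::-1])
    print(c,K(c)[2].round(3).tolist())
    for t in ("bar","hob","stop","strip_left","strip_right","tiffin","jar","cup","tumbler","spatula","colander","tin"):
        for r in cut_out(c,t)[:2]: print(t,round(r["conf"],2),r["bbox"])
E
```

```text
pics
{'time': 0.0, 'q': array([-1.42051620e+00,  5.28475618e-01,  1.43389561e+00,  1.98219388e-05,
        1.18139713e+00, -1.78510732e-01]), 'joint_velocities': array([-0.00259162,  0.00101374,  0.0020313 ,  0.00045389,  0.00100073,
       -0.00119328]), 'joint_torque': array([ 7.49445553e-04, -4.40039170e+01, -1.76589668e+01,  6.34509372e-02,
        5.83671767e-02, -1.65780184e-04]), 'position': array([ 0.20173446, -0.59082581,  0.24356791]), 'tool_rot': array([ 9.86517510e-01,  1.63652125e-01,  2.45188274e-05, -1.08761310e-03]), 'ft_force': array([ 0.62853266, -0.33687614,  0.18566772]), 'moment': array([-0.04153346, -0.00405847,  0.00989009]), 'grip_force': 0.0, 'grip_width': 0.08675483045565026}
scene [[-0.278, 0.766, -0.58, 1.165], [0.96, 0.215, -0.178, 0.217], [-0.012, -0.606, -0.795, 0.886], [0.0, 0.0, 0.0, 1.0]]
bar 0.95 [256.6, 179.3, 364.9, 203.4]
hob 0.61 [232.3, 207.3, 385.8, 320.5]
stop 0.3 [227.1, 103.2, 252.6, 138.0]
tiffin 0.86 [473.9, 188.4, 550.5, 260.4]
jar 0.76 [149.4, 109.3, 187.5, 160.4]
tumbler 0.6 [450.6, 153.8, 489.5, 194.3]
spatula 0.69 [149.3, 106.5, 182.9, 157.5]
spatula 0.63 [372.1, 185.9, 472.7, 227.2]
colander 0.72 [96.9, 165.1, 186.2, 220.8]
tin 0.95 [228.4, 105.4, 250.3, 139.0]
top [[-0.014, -0.983, 0.181, 0.221], [-1.0, 0.016, 0.01, 0.01], [-0.013, -0.181, -0.983, 1.712], [0.0, 0.0, 0.0, 1.0]]
bar 0.8 [292.3, 203.8, 374.6, 227.5]
hob 0.59 [270.2, 113.0, 382.6, 209.2]
stop 0.66 [267.7, 189.5, 277.1, 208.9]
stop 0.53 [291.8, 209.5, 373.5, 226.2]
strip_left 0.52 [278.3, 191.6, 307.6, 197.6]
strip_right 0.66 [459.1, 218.9, 489.6, 244.3]
strip_right 0.6 [269.4, 111.9, 385.4, 210.6]
tiffin 0.65 [158.7, 187.3, 206.5, 227.4]
jar 0.62 [456.7, 224.7, 488.6, 243.1]
cup 0.58 [217.1, 144.5, 244.8, 174.6]
tumbler 0.56 [198.3, 250.6, 224.3, 267.6]
spatula 0.75 [206.3, 224.5, 290.4, 238.6]
colander 0.73 [429.4, 136.2, 484.5, 195.1]
colander 0.41 [292.2, 209.7, 374.8, 225.5]
```

```bash
python3 - <<'E'
import cv2
a=cv2.imread("pics/top0.png")[100:300,140:500]
cv2.imwrite("pics/t0c.png",cv2.resize(a,(792,440),interpolation=cv2.INTER_CUBIC))
E
```

```text
(no output)
```

View pics/t0c.png

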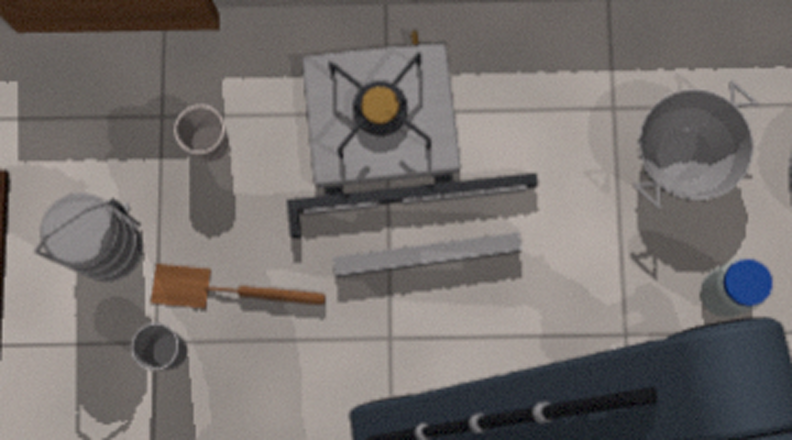

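View pics/scene0.png

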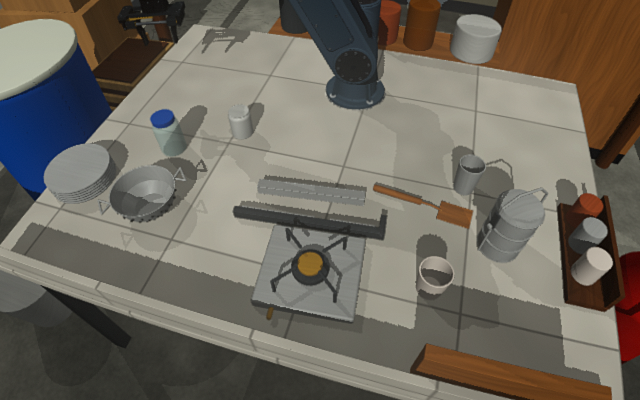

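Top crop (scale 2.2, offset 140,100): the bar spans about (335–520, 235–275), the rail runs from (290,203) to (537,180), and the stop drops down at (295,235). The spatula handle ends at (325,298), left of the bar. The scene view agrees with this layout.

```bash
cat >> h.py <<'E'
def tf(x,y,a,P):
    P=np.array(P,float).reshape(-1,3);c,s=np.cos(a),np.sin(a)
    return P@np.array([[c,-s,0],[s,c,0],[0,0,1]]).T+[x,y,0]
def box(x0,x1,y0,y1,z0,z1): return [[x,y,z] for x in(x0,x1) for y in(y0,y1) for z in(z0,z1)]
BAR=box(-.03,0,-.15,.15,0,.03)
def fitbar(views,x0):
    # views: list of (cal, region)
    from scipy.optimize import minimize
    B=[cv2.GaussianBlur(r.astype(np.float32),(0,0),1) for _,r in views]
    def cost(v,full=False):
        e=0
        for (cal,r),b in zip(views,B):
            m=np.zeros((400,640),np.uint8)
            p=cv2.convexHull((proj(None,tf(*v,BAR),cal)*16).round().astype(np.int32).reshape(-1,1,2))
            cv2.fillConvexPoly(m,p,255,cv2.LINE_AA,4)
            m=cv2.GaussianBlur(m.astype(np.float32)/255,(0,0),1)
            e+=np.abs(m-b).sum()/b.sum()
        return e
    s=np.array([[0,0,0],[.02,0,0],[0,.02,0],[0,0,.08]])+np.array(x0)
    r=minimize(cost,x0,method="Nelder-Mead",options=dict(initial_simplex=s,xatol=2e-4,fatol=1e-4))
    return r.x,r.fun
E
python3 - <<'E'
from h import *
views=[]
for c in("top","scene"):
    camera(c); views.append((K(c),cut_out(c,"bar")[0]["region"]))
x0=ray("top",[140+430/2.2,100+245/2.2],.03)[0]
for vs in (views,views[:1],views[1:]): print(fitbar(vs,[x0[0],x0[1],.05]))
p=ray("top",[[140+a/2.2,100+b/2.2] for a,b in((301,212),(537,187),(293,236),(325,298))],.03);print(p)
print("base spatula",ray("top",[[140+325/2.2,100+298/2.2]],.01))
T=K("wrist")[2];print(T.round(3).tolist(),get_obs()["position"])
for n,t in(("tiffin",.1),("tumbler",.05),("cup",.04)):
    r=cut_out("top",n)[0];b=r["bbox"];print(n,ray("top",[[(b[0]+b[2])/2,(b[1]+b[3])/2]],t))
E
```

```text
(array([ 0.51164095, -0.01114971,  0.11329429]), np.float64(0.3472309112548828))
(array([ 0.51036092, -0.0092727 ,  0.12888046]), np.float64(0.22168602049350739))
(array([ 0.51185215, -0.0121695 ,  0.11181312]), np.float64(0.11244271695613861))
[[ 0.56500811  0.18909979  0.03      ]
 [ 0.59957516 -0.19043917  0.03      ]
 [ 0.52608117  0.20177955  0.03      ]
 [ 0.42563744  0.1507078   0.03      ]]
base spatula [[0.42806505 0.15238572 0.01      ]]
[[0.324, -0.917, -0.233, 0.265], [-0.946, -0.314, -0.08, -0.569], [0.0, 0.246, -0.969, 0.386], [0.0, 0.0, 0.0, 1.0]] [ 0.20182835 -0.59148184  0.24455956]
tiffin [[0.52072969 0.50598666 0.1       ]]
tumbler [[0.35076164 0.41089202 0.05      ]]
cup [[0.70333166 0.3505368  0.04      ]]
```

```bash
python3 -m inch '[0,0,0,0,0,0.075, 0,0,0,0,0,0.15, 0,0,0,0,0,0.15]' 0 20
for i in 1 2 3 4 5 6 7; do python3 -m inch '[0.34,-0.5,-0.05,0,0,0, 0.68,-1,-0.1,0,0,0, 0.68,-1,-0.1,0,0,0]' | tail -c 400; done
python3 -m inch '[0,0,0,0,0,0,0,0,0,0,0,0,0,0,0,0,0,0]'
python3 - <<'E'
from h import *
o=get_obs();print(o["position"],o["time"],o["tool_rot"]);cal=K("wrist");im=camera("wrist");cv2.imwrite("pics/w1.png",im[:,:,::-1])
np.savez("w1.npz",a=cal[0],b=cal[1],c=cal[2])
for t in("bar","hob","stop","strip_left","strip_right"):
    for r in cut_out("wrist",t)[:2]:
        print(t,r["conf"],r["bbox"])
        if t=="bar": print(fitbar([(cal,r["region"])],[.5116,-.011,.113]))
print("pred", proj(None,tf(.5116,-.011,.113,BAR),cal).round().tolist())
E
```

```text
time: 1.9
position: [0.2019, -0.5915, 0.2446]
tool_rot: [0.999, 0.046, 0.0, 0.0]
ft_force: [-0.3, 0.4, 0.3]
grip_width: 0.0742
grip_force: 0.0
time: 2.15
position: [0.2501, -0.5015, 0.2524]
tool_rot: [0.999, 0.049, 0.0, -0.003]
ft_force: [-0.5, 0.5, -0.9]
grip_width: 0.0544
grip_force: 0.0
time: 2.4
position: [0.2966, -0.417, 0.2608]
tool_rot: [0.999, 0.049, 0.0, -0.002]
ft_force: [-0.5, 1.0, -0.4]
grip_width: 0.0349
grip_force: 0.0
time: 2.65
position: [0.3431, -0.333, 0.2689]
tool_rot: [0.999, 0.049, 0.0, -0.001]
ft_force: [-1.1, 0.5, -0.4]
grip_width: 0.0153
grip_force: 0.0
time: 2.9
position: [0.39, -0.2488, 0.2771]
tool_rot: [0.999, 0.049, 0.0, -0.001]
ft_force: [-1.1, -0.5, -0.6]
grip_width: 0.0018
grip_force: 0.0
time: 3.15
position: [0.4371, -0.1644, 0.2852]
tool_rot: [0.999, 0.049, 0.001, -0.0]
ft_force: [-1.1, -0.2, -0.5]
grip_width: 0.0004
grip_force: 0.0
time: 3.4
position: [0.4844, -0.0797, 0.2934]
tool_rot: [0.999, 0.05, 0.002, -0.0]
ft_force: [0.2, 0.1, -0.1]
grip_width: 0.0003
grip_force: 0.0
time: 3.65
position: [0.5316, 0.0052, 0.3014]
tool_rot: [0.999, 0.049, 0.002, -0.001]
ft_force: [-0.0, -0.4, 0.1]
grip_width: 0.0002
grip_force: 0.0
time: 3.9
position: [0.5284, 0.0008, 0.3003]
tool_rot: [0.999, 0.047, -0.0, 0.0]
ft_force: [0.6, -0.6, 0.9]
grip_width: 0.0005
grip_force: 0.0
[0.52843731 0.00077202 0.30031909] 3.9 [ 9.98894723e-01  4.70003578e-02 -4.61535375e-04  2.92867982e-04]
bar 0.67 [214.3, 183.9, 432.0, 212.2]
(array([ 0.51359292, -0.01021102,  0.12492917]), np.float64(0.0773325189948082))
hob 0.75 [153.6, 0.0, 473.4, 159.8]
stop 0.64 [152.9, 109.7, 182.9, 159.3]
strip_left 0.77 [187.5, 124.4, 274.9, 131.5]
strip_left 0.46 [153.7, 0.0, 475.7, 158.1]
strip_right 0.84 [301.2, 129.7, 456.7, 127.7]
pred [[425.0, 202.0], [433.0, 208.0], [221.0, 206.0], [214.0, 211.0], [427.0, 182.0], [434.0, 186.0], [219.0, 186.0], [212.0, 190.0]]
```

View pics/w1.png

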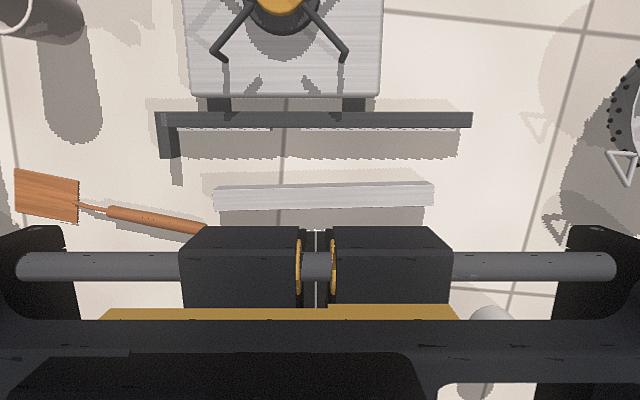

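Wrist view: the bar's top spans about (213–434, 183–211). The rail's front edge is the dark band's lower edge near row 128, running from col 178 (stop) to 473. The stop's front end is at row ~158, and the spatula handle's tip is at (205,232). Next: edge fitting.

```bash
python3 - <<'E'
from h import *
z=np.load("w1.npz");cal=(z["a"],z["b"],z["c"])
g=cv2.imread("pics/w1.png",0).astype(float)
print(g[105:140:1,[195,240,290,340,400,450]].astype(int).tolist())
print("row145",g[145,150:200].astype(int).tolist())
print("row120",g[118,462:485].astype(int).tolist())
E
```

```text
[[200, 128, 135, 138, 206, 213], [201, 127, 131, 137, 207, 215], [199, 124, 137, 136, 206, 214], [200, 124, 134, 129, 214, 214], [201, 127, 133, 135, 207, 218], [211, 131, 139, 137, 214, 223], [140, 85, 106, 115, 181, 190], [91, 89, 85, 62, 95, 98], [85, 90, 85, 61, 90, 93], [86, 86, 87, 63, 92, 90], [88, 87, 87, 69, 93, 93], [90, 93, 88, 69, 94, 99], [93, 90, 88, 70, 99, 97], [89, 88, 87, 65, 93, 95], [87, 85, 88, 64, 93, 91], [85, 85, 83, 95, 90, 92], [88, 86, 90, 87, 87, 93], [88, 85, 88, 84, 90, 94], [89, 93, 87, 86, 90, 91], [86, 84, 86, 91, 94, 94], [87, 83, 83, 87, 94, 95], [81, 76, 77, 79, 85, 93], [54, 82, 75, 72, 57, 58], [194, 125, 163, 201, 123, 194], [187, 199, 158, 190, 205, 205], [179, 187, 152, 194, 202, 202], [139, 141, 150, 147, 151, 166], [142, 146, 156, 147, 149, 158], [144, 141, 154, 152, 152, 157], [145, 142, 157, 148, 154, 157], [146, 146, 158, 146, 152, 157], [144, 146, 160, 151, 151, 156], [144, 145, 154, 148, 149, 160], [143, 146, 157, 150, 151, 163], [140, 145, 154, 151, 155, 161]]
row145 [215, 221, 217, 220, 216, 203, 202, 209, 94, 79, 86, 92, 94, 95, 93, 91, 90, 91, 91, 91, 69, 62, 67, 61, 63, 64, 60, 61, 53, 68, 157, 147, 148, 143, 144, 138, 144, 145, 147, 143, 146, 144, 146, 143, 142, 141, 146, 146, 146, 143]
row120 [94, 94, 99, 99, 98, 97, 97, 101, 88, 94, 157, 240, 227, 224, 224, 223, 224, 225, 223, 224, 225, 227, 224]
```

```bash
python3 - <<'E'
from h import *
z=np.load("w1.npz");cal=(z["a"],z["b"],z["c"])
print(cal[2][:3,3],cal[0][0,0],cal[1])
g=cv2.imread("pics/w1.png",0).astype(float)
# strip edge sub-pixel
for cols,n in((range(190,272),"L"),(range(302,455),"R")):
    pts=[]
    for c in cols:
        col=g[126:136,c]; d=np.diff(col)
        k=np.argmin(d); pts.append((c,126+k+.5))
    pts=np.array(pts); f=np.polyfit(pts[:,0],pts[:,1],1); r=pts[:,1]-np.polyval(f,pts[:,0])
    ok=abs(r)<1; f=np.polyfit(pts[ok,0],pts[ok,1],1)
    e=[[c,np.polyval(f,c)] for c in (cols[0],cols[-1])]
    for zz in(.028,.002): p=ray(None,e,zz,cal);print(n,zz,e,p.round(4).tolist(),"yaw",np.arctan2(-(p[0]-p[1])[0],(p[0]-p[1])[1]))
p=ray(None,[[190,127.5],[455,127.5],[472,120],[170,145],[157.5,145],[170,158]],.03,cal);print(p.round(4))
print("stop inner base",ray(None,[[179.5,145]],0,cal))
E
```

```text
[0.59503755 0.00765814 0.44154605] 311.14366298380213 [-0.00177647  0.          0.          0.          0.        ]
L 0.028 [[190, np.float64(130.50000000000006)], [271, np.float64(130.50000000000003)]] [[0.5706, 0.1681, 0.028], [0.5806, 0.0637, 0.028]] yaw 0.09489735813834689
L 0.002 [[190, np.float64(130.50000000000006)], [271, np.float64(130.50000000000003)]] [[0.5691, 0.1782, 0.002], [0.5797, 0.0672, 0.002]] yaw 0.09489735813834621
R 0.028 [[302, np.float64(130.5)], [454, np.float64(130.5)]] [[0.5844, 0.0237, 0.028], [0.6031, -0.1724, 0.028]] yaw 0.09527788914149389
R 0.002 [[302, np.float64(130.5)], [454, np.float64(130.5)]] [[0.5837, 0.0247, 0.002], [0.6036, -0.1837, 0.002]] yaw 0.09527788914149346
[[ 0.5745  0.1673  0.03  ]
 [ 0.6069 -0.1721  0.03  ]
 [ 0.6182 -0.1918  0.03  ]
 [ 0.5498  0.1934  0.03  ]
 [ 0.5482  0.2096  0.03  ]
 [ 0.5328  0.1937  0.03  ]]
stop inner base [[0.5477394  0.19366217 0.        ]]
```

Tool y is parallel to the rail to within 0.1°. In the hob frame the rail face is at x=0, the bar's back is at about −74 mm, and its middle is at y≈−49 mm. I'll push with the fingers spread so the bar squares itself up.

```bash
cat >> h.py <<'E'
E_=np.array([[.9955,.0949],[-.0949,.9955]]); O_=np.array([.584,-.0097])
def rel(p): return E_@np.array(p)[:2]-O_
def st():
    o=get_obs();r=rel(o["position"])*1000;f=np.array(o["ft_force"]);f2=E_@f[:2]
    q=o["tool_rot"];print("t%.2f hob x%.1f y%.1f z%.1f | Fx%.1f Fy%.1f Fz%.1f | yaw%.4f tilt%.4f,%.4f w%.3f"%(o["time"],*r,o["position"][2]*1000,*f2,f[2],2*np.arctan2(q[1],q[0]),q[2],q[3],o["grip_width"]))
E
echo 'from h import *
st()' > s.py
python3 -m inch '[-0.5,0.06,0,0,0,0,-0.95,0.12,0,0,0,0,-0.95,0.12,0,0,0,0]' 87 20 >/dev/null; python3 s.py
for i in 1 2 3; do python3 -m inch '[0,0,0.5,0,0,0,0,0,1,0,0,0,0,0,1,0,0,0]' >/dev/null; done; python3 s.py
python3 -m inch '[0,0,0.2,0,0,0,0,0,0.35,0,0,0,0,0,0.35,0,0,0,0,0,0.35,0,0,0]' >/dev/null; python3 s.py
```

```text
t4.45 hob x-141.5 y-47.2 z298.9 | Fx-1.4 Fy-0.4 Fz-0.4 | yaw0.0920 tilt-0.0056,-0.0012 w0.013
t5.20 hob x-136.1 y-47.7 z55.3 | Fx-1.2 Fy0.2 Fz-0.6 | yaw0.0928 tilt-0.0067,-0.0023 w0.072
t5.53 hob x-131.6 y-49.1 z35.5 | Fx-0.1 Fy0.9 Fz-0.1 | yaw0.0932 tilt0.0019,0.0006 w0.086
```

```bash
python3 -m inch '[0.15,0,0.05,0,0,0,0.2,0,0.05,0,0,0,0.25,0,0.05,0,0,0,0.3,0,0.05,0,0,0,0.35,0,0.05,0,0,0,0.4,0,0.05,0,0,0,0.45,0,0.05,0,0,0,0.5,0,0.05,0,0,0,0.55,0,0.05,0,0,0]' >/dev/null; python3 s.py
python3 -m inch '[0.05,0,0,0,0,0,0.1,0,0,0,0,0,0.15,0,0,0,0,0,0.2,0,0,0,0,0]' >/dev/null; python3 s.py
python3 -m inch '[0.04,0,0,0,0,0,0.08,0,0,0,0,0,0.12,0,0,0,0,0,0.16,0,0,0,0,0,0.2,0,0,0,0,0]' >/dev/null; python3 s.py
python3 - <<'E'
from h import *
cal=K("wrist");np.savez("w2.npz",a=cal[0],b=cal[1],c=cal[2]);im=camera("wrist");cv2.imwrite("pics/w2.png",im[:,:,::-1])
v=[]
r=cut_out("wrist","bar")
for a in r[:1]: print(a["conf"],a["bbox"])
E
```

```text
t6.28 hob x-89.3 y-48.4 z28.4 | Fx-2.7 Fy-0.8 Fz1.4 | yaw0.0931 tilt-0.0004,-0.0001 w0.087
t6.62 hob x-72.7 y-48.6 z28.4 | Fx-1.5 Fy-0.3 Fz0.2 | yaw0.0931 tilt0.0002,0.0000 w0.087
t7.03 hob x-56.9 y-48.6 z28.5 | Fx-1.3 Fy-0.2 Fz-1.6 | yaw0.0931 tilt0.0002,0.0000 w0.087
0.57 [1.4, 169.7, 639.7, 244.5]
```

View pics/w2.png

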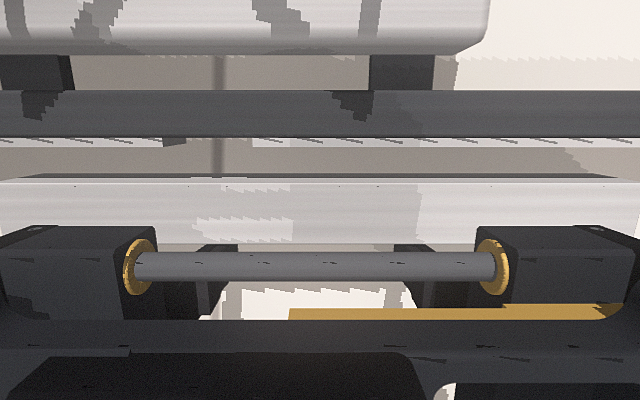

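The bar is now square to the rail: its back edge is at row ~182 across the picture, the strip edge is at row ~147, and the strip gap spans cols 165–252.

```bash
python3 - <<'E'
from h import *
z=np.load("w2.npz");cal=(z["a"],z["b"],z["c"])
g=cv2.imread("pics/w2.png",0).astype(int)
for c in(60,200,280,400,560): print(c,g[140:190,c].tolist())
for uv,zz in(([100,147.5],.028),([560,147.5],.028),([165,142],.028),([252,142],.028),([100,183],.03),([560,183],.03)): print(uv,(rel(ray(None,[uv],zz,cal)[0])*1000).round(1))
st()
E
```

```text
60 [186, 183, 184, 185, 184, 190, 196, 140, 133, 136, 139, 135, 139, 140, 134, 138, 135, 137, 140, 140, 137, 133, 140, 136, 132, 141, 136, 136, 135, 135, 139, 142, 144, 102, 78, 89, 88, 71, 188, 182, 179, 174, 178, 223, 206, 188, 192, 191, 187, 186]
200 [140, 136, 136, 142, 141, 141, 141, 139, 144, 139, 139, 138, 137, 140, 141, 140, 139, 142, 136, 141, 142, 140, 140, 147, 138, 141, 141, 141, 140, 143, 144, 147, 145, 99, 86, 87, 77, 188, 183, 181, 175, 175, 171, 224, 202, 187, 188, 190, 188, 192]
280 [213, 126, 120, 205, 203, 204, 208, 140, 140, 145, 146, 148, 147, 145, 147, 148, 148, 145, 150, 148, 145, 148, 145, 146, 149, 148, 149, 147, 148, 147, 149, 149, 157, 100, 82, 89, 87, 72, 188, 182, 176, 177, 172, 222, 211, 207, 209, 209, 192, 193]
400 [197, 114, 113, 110, 192, 189, 193, 138, 140, 141, 142, 146, 144, 141, 142, 145, 142, 143, 144, 142, 144, 142, 145, 142, 145, 144, 144, 143, 143, 144, 145, 145, 151, 97, 87, 88, 87, 67, 190, 178, 180, 177, 175, 221, 198, 185, 187, 187, 188, 191]
560 [212, 208, 209, 210, 212, 212, 220, 151, 142, 149, 144, 147, 150, 150, 148, 148, 147, 151, 148, 147, 148, 147, 149, 148, 151, 147, 149, 149, 148, 150, 151, 149, 158, 100, 90, 87, 85, 74, 191, 184, 182, 175, 176, 230, 222, 216, 216, 211, 207, 205]
[100, 147.5] [-0.4 48.7]
[560, 147.5] [  -0.6 -158.5]
[165, 142] [ 2.  19.1]
[252, 142] [  1.9 -19.9]
[100, 183] [-16.3  50.1]
[560, 183] [ -16.5 -160. ]
t7.13 hob x-56.0 y-48.9 z28.7 | Fx-0.2 Fy0.5 Fz-0.7 | yaw0.0931 tilt0.0012,0.0003 w0.087
```

```bash
python3 -m inch '[0.05,0,0,0,0,0,0.1,0,0,0,0,0,0.14,0,0,0,0,0,0.17,0,0,0,0,0,0.175,0,0,0,0,0]' >/dev/null; python3 s.py
python3 -m inch '[0,0,0,0,0,0,0,0,0,0,0,0]' >/dev/null; python3 s.py
python3 -m inch '[-0.15,0,0,0,0,0,-0.15,-0.4,0,0,0,0,-0.15,-0.8,0,0,0,0,-0.15,-1,0,0,0,0]' 0 20 >/dev/null; python3 s.py
python3 -m inch '[0,-0.38,0,0,0,0,0,-0.38,0,0,0,0,0,-0.38,0,0,0,0,0,-0.38,0,0,0,0,0,-0.38,0,0,0,0,0,-0.38,0,0,0,0]' >/dev/null; python3 s.py
```

```text
t7.55 hob x-42.6 y-48.7 z28.6 | Fx-0.7 Fy-0.3 Fz1.0 | yaw0.0932 tilt0.0005,0.0001 w0.087
t7.72 hob x-42.6 y-48.8 z28.7 | Fx0.1 Fy1.3 Fz-0.0 | yaw0.0931 tilt0.0009,0.0002 w0.087
t8.05 hob x-55.4 y33.4 z28.7 | Fx-0.4 Fy0.2 Fz-0.9 | yaw0.0933 tilt0.0003,-0.0003 w0.068
t8.55 hob x-54.8 y60.7 z28.6 | Fx-0.4 Fy-0.3 Fz0.0 | yaw0.0915 tilt0.0003,0.0001 w0.028
```

```bash
python3 -m inch '[0,0,0,0,0,0,0,0,0,0,0,0,0,0,0,0,0,0,0,0,0,0,0,0,0,0,0,0,0,0,0.05,0,0,0,0,0,0.1,0,0,0,0,0,0.13,0,0,0,0,0]' >/dev/null; python3 s.py
for i in 1 2 3 4 5; do python3 -m inch '[0.01,0,0,0,0,0,0.01,0,0,0,0,0]' >/dev/null; python3 s.py; done
```

```text
t9.22 hob x-43.7 y61.7 z28.7 | Fx0.5 Fy1.1 Fz0.6 | yaw0.0932 tilt0.0007,0.0000 w0.000
t9.38 hob x-43.4 y61.8 z28.6 | Fx0.0 Fy0.5 Fz-0.2 | yaw0.0933 tilt0.0003,0.0000 w0.000
t9.55 hob x-43.2 y61.9 z28.5 | Fx0.9 Fy-0.7 Fz-0.3 | yaw0.0933 tilt-0.0001,-0.0000 w0.000
t9.72 hob x-42.3 y61.8 z28.6 | Fx-0.3 Fy0.1 Fz0.9 | yaw0.0932 tilt0.0000,-0.0000 w0.000
t9.88 hob x-42.1 y61.8 z28.5 | Fx-1.4 Fy0.2 Fz0.8 | yaw0.0932 tilt-0.0007,-0.0000 w0.001
t10.05 hob x-41.1 y61.9 z28.5 | Fx-1.0 Fy0.7 Fz1.2 | yaw0.0930 tilt-0.0004,-0.0001 w0.000
```

```bash
for i in 1 2 3 4; do python3 -m inch '[0.008,0,0,0,0,0,0.008,0,0,0,0,0]' >/dev/null; python3 s.py; done
```

```text
t10.22 hob x-40.9 y61.9 z28.5 | Fx-2.3 Fy-0.0 Fz2.5 | yaw0.0932 tilt-0.0010,-0.0001 w0.001
t10.38 hob x-40.9 y61.9 z28.5 | Fx-3.6 Fy0.3 Fz3.0 | yaw0.0932 tilt-0.0016,-0.0000 w0.001
t10.55 hob x-40.9 y61.9 z28.4 | Fx-6.3 Fy-0.0 Fz4.1 | yaw0.0934 tilt-0.0022,-0.0000 w0.001
t10.72 hob x-40.9 y61.9 z28.4 | Fx-6.2 Fy-0.2 Fz5.2 | yaw0.0935 tilt-0.0029,-0.0000 w0.001
```

```bash
for i in 1 2 3; do python3 -m inch '[0.013,0,-0.004,0,0,0,0.013,0,-0.004,0,0,0]' >/dev/null; python3 s.py; done
```

```text
t10.88 hob x-40.8 y61.9 z28.4 | Fx-7.5 Fy-1.0 Fz4.7 | yaw0.0936 tilt-0.0041,-0.0000 w0.001
t11.05 hob x-40.8 y61.9 z28.5 | Fx-9.8 Fy-2.1 Fz3.7 | yaw0.0938 tilt-0.0052,0.0000 w0.000
t11.22 hob x-40.7 y61.9 z28.5 | Fx-9.4 Fy-1.3 Fz3.9 | yaw0.0938 tilt-0.0063,0.0000 w0.000
```

```bash
for i in 1 2; do python3 -m inch '[0.018,0,-0.004,0,0,0,0.018,0,-0.004,0,0,0]' >/dev/null; python3 s.py; done;  python3 -m inch '[0,0,0,0,0,0,0,0,0,0,0,0]' >/dev/null; python3 s.py
```

```text
t11.38 hob x-40.6 y61.9 z28.5 | Fx-10.7 Fy-3.0 Fz2.7 | yaw0.0942 tilt-0.0078,0.0001 w0.000
t11.55 hob x-40.5 y61.8 z28.6 | Fx-13.5 Fy-4.5 Fz3.6 | yaw0.0945 tilt-0.0093,0.0002 w0.000
t11.72 hob x-40.5 y61.8 z28.6 | Fx-13.2 Fy-3.9 Fz3.6 | yaw0.0944 tilt-0.0092,0.0002 w0.001
```

```bash
python3 -m inch '[0.018,0.008,-0.004,0,0,0,0.018,0.008,-0.004,0,0,0,0.018,0.008,-0.004,0,0,0]' >/dev/null; python3 s.py;  python3 -m inch '[0,0,0,0,0,0,0,0,0,0,0,0]' >/dev/null; python3 s.py;python3 -m inch '[0,0,0,0,0,0,0,0,0,0,0,0,0,0,0,0,0,0]' >/dev/null; python3 s.py
```

```text
t11.97 hob x-40.5 y61.8 z28.6 | Fx-14.7 Fy-1.3 Fz2.0 | yaw0.0943 tilt-0.0107,-0.0002 w0.000
t12.13 hob x-40.5 y61.8 z28.6 | Fx-14.7 Fy-1.9 Fz2.6 | yaw0.0943 tilt-0.0107,-0.0001 w0.000
t12.38 hob x-40.5 y61.8 z28.6 | Fx-14.5 Fy-2.6 Fz3.1 | yaw0.0943 tilt-0.0107,-0.0001 w0.000
```

```bash
python3 -m inch '[0.009,0.002,0,0,0,0,0.009,0.002,0,0,0,0,0.009,0.002,0,0,0,0,0.009,0.002,0,0,0,0]' >/dev/null; python3 s.py
python3 -m inch '[-0.1,0,0,0,0,0,-0.2,0,0,0,0,0,-0.33,0,0,0,0,0,-0.33,0,0,0,0,0]' >/dev/null; python3 s.py
for i in 1 2 3; do python3 -m inch '[0,0.4,0,0,0,0,0,0.8,0,0,0,0,0,0.92,0,0,0,0,0,0.92,0,0,0,0]' >/dev/null; done; python3 s.py
```

```text
t12.72 hob x-40.5 y61.8 z28.6 | Fx-15.1 Fy-1.6 Fz4.3 | yaw0.0943 tilt-0.0115,-0.0002 w0.000
t13.05 hob x-57.1 y61.1 z30.6 | Fx-0.7 Fy0.9 Fz0.1 | yaw0.0932 tilt0.0002,-0.0000 w0.000
t14.05 hob x-55.8 y-160.8 z30.6 | Fx0.2 Fy0.2 Fz-0.3 | yaw0.0910 tilt0.0009,0.0003 w0.001
```

```bash
python3 -m inch '[0.06,0,0.02,0,0,0,0.12,0,0.02,0,0,0,0.14,0,0.02,0,0,0,0.14,0,0.02,0,0,0]' >/dev/null; python3 s.py
for i in 1 2 3 4 5 6; do python3 -m inch '[0.01,0,0,0,0,0,0.01,0,0,0,0,0]' >/dev/null; python3 s.py; done
```

```text
t14.38 hob x-45.0 y-158.2 z28.8 | Fx1.0 Fy0.5 Fz0.1 | yaw0.0954 tilt0.0001,-0.0001 w0.001
t14.55 hob x-44.8 y-159.0 z28.9 | Fx0.2 Fy0.1 Fz-0.7 | yaw0.0942 tilt-0.0001,-0.0001 w0.001
t14.72 hob x-44.0 y-159.7 z28.9 | Fx0.9 Fy0.1 Fz0.9 | yaw0.0933 tilt0.0001,0.0000 w0.001
t14.88 hob x-43.2 y-159.9 z28.9 | Fx0.2 Fy-0.9 Fz-0.5 | yaw0.0930 tilt0.0001,0.0000 w0.000
t15.05 hob x-42.3 y-160.0 z28.9 | Fx0.5 Fy0.0 Fz-0.1 | yaw0.0930 tilt0.0001,0.0000 w0.001
t15.22 hob x-41.5 y-159.9 z28.9 | Fx0.1 Fy-0.0 Fz-0.5 | yaw0.0931 tilt0.0001,0.0000 w0.000
t15.38 hob x-41.2 y-159.8 z28.8 | Fx-1.5 Fy-0.6 Fz0.9 | yaw0.0934 tilt-0.0005,-0.0001 w0.000
```

```bash
for i in 1 2 3 4; do python3 -m inch '[0.01,0,-0.003,0,0,0,0.02,0,-0.005,0,0,0,0.02,0,-0.005,0,0,0]' >/dev/null; python3 s.py; done
```

```text
t15.63 hob x-41.2 y-159.6 z28.9 | Fx-5.2 Fy-2.0 Fz0.2 | yaw0.0938 tilt-0.0022,-0.0004 w0.000
t15.88 hob x-41.1 y-159.6 z28.9 | Fx-8.3 Fy-3.8 Fz0.7 | yaw0.0943 tilt-0.0039,-0.0006 w0.000
t16.13 hob x-41.1 y-159.6 z29.0 | Fx-10.6 Fy-6.9 Fz1.3 | yaw0.0948 tilt-0.0056,-0.0009 w0.000
t16.38 hob x-41.0 y-159.5 z29.0 | Fx-13.1 Fy-7.0 Fz0.5 | yaw0.0952 tilt-0.0073,-0.0012 w0.000
```

```bash
python3 -m inch '[0.005,0.02,-0.002,0,0,0,0.01,0.02,-0.002,0,0,0,0.01,0.02,-0.002,0,0,0]' >/dev/null; python3 s.py; python3 -m inch '[0.008,0.01,-0.001,0,0,0,0.008,0.01,-0.001,0,0,0,0.008,0.01,-0.001,0,0,0]' >/dev/null; python3 s.py
```

```text
t16.63 hob x-41.0 y-159.5 z29.0 | Fx-12.9 Fy-4.0 Fz1.0 | yaw0.0947 tilt-0.0082,-0.0024 w0.001
t16.88 hob x-41.0 y-159.6 z29.0 | Fx-13.3 Fy-1.6 Fz1.7 | yaw0.0946 tilt-0.0089,-0.0030 w0.001
```

```bash
python3 -m inch '[0.01,0.004,-0.001,0,0,0,0.015,0.004,-0.001,0,0,0,0.015,0.004,-0.001,0,0,0]' >/dev/null; python3 s.py; python3 -m inch '[0.005,0,0,0,0,0,0.005,0,0,0,0,0,0.005,0,0,0,0,0,0.005,0,0,0,0,0]' >/dev/null; python3 s.py
```

```text
t17.13 hob x-40.9 y-159.6 z29.1 | Fx-16.0 Fy-2.2 Fz3.6 | yaw0.0951 tilt-0.0102,-0.0033 w0.001
t17.47 hob x-40.9 y-159.6 z29.1 | Fx-16.2 Fy-2.4 Fz4.0 | yaw0.0951 tilt-0.0106,-0.0034 w0.000
```

```bash
python3 -m inch '[-0.1,0,0,0,0,0,-0.2,0,0,0,0,0,-0.33,0,0,0,0,0,-0.33,0,0,0,0,0]' >/dev/null; python3 s.py
python3 -m inch '[0,0.4,0,0,0,0,0,0.8,0,0,0,0,0,0.94,0,0,0,0,0,0.94,0,0,0,0,0,0.94,0,0,0,0,0,0.94,0,0,0,0]' >/dev/null; python3 s.py
python3 - <<'E'
from h import *
cal=K("wrist");np.savez("w3.npz",a=cal[0],b=cal[1],c=cal[2]);im=camera("wrist");cv2.imwrite("pics/w3.png",im[:,:,::-1])
E
```

```text
t17.80 hob x-59.2 y-162.2 z30.9 | Fx-1.1 Fy-0.3 Fz-0.1 | yaw0.0924 tilt-0.0005,-0.0004 w0.001
t18.30 hob x-58.4 y-236.3 z30.6 | Fx-0.1 Fy0.7 Fz0.3 | yaw0.0935 tilt-0.0006,-0.0006 w0.001
```

View pics/w3.png

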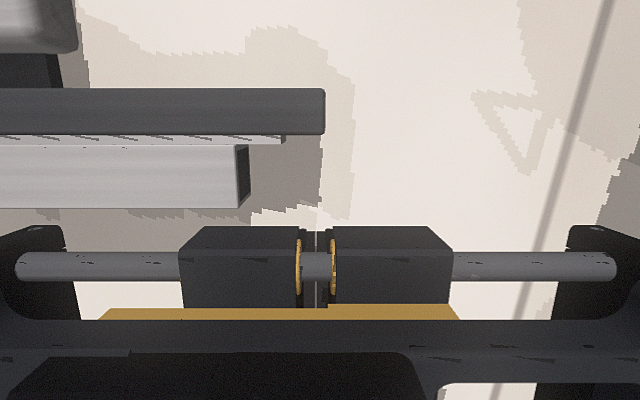

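The bar lies flush with the strips (seam at row ~146). The top edge of its right end is at col ~236, rows 146–208.

```bash
python3 - <<'E'
from h import *
z=np.load("w3.npz");cal=(z["a"],z["b"],z["c"])
for uv,zz in(([236,175],.03),([285,140],.028),([325,110],.03),([20,146],.03),([230,146],.03),([120,208],.03)): print(uv,(rel(ray(None,[uv],zz,cal)[0])*1000).round(1))
E
```

```text
[236, 175] [ -14.5 -199.3]
[285, 140] [   1.2 -222.1]
[325, 110] [  14.2 -240.1]
[20, 146] [  -1.2 -102.7]
[230, 146] [  -1.3 -197.5]
[120, 208] [ -30.2 -143.4]
```

```bash
python3 -m inch '[0.25,0,0.02,0,0,0,0.52,0,0.02,0,0,0,0.52,0,0.02,0,0,0,0.52,0,0.02,0,0,0]' >/dev/null; python3 s.py
python3 -m inch '[0,-0.1,0,0,0,0,0,-0.2,0,0,0,0,0,-0.25,0,0,0,0,0,-0.3,0,0,0,0,0,-0.35,0,0,0,0,0,-0.4,0,0,0,0,0,-0.45,0,0,0,0]' >/dev/null; python3 s.py
python3 -m inch '[0,-0.05,0,0,0,0,0,-0.1,0,0,0,0,0,-0.15,0,0,0,0,0,-0.2,0,0,0,0]' >/dev/null; python3 s.py
python3 -m inch '[0,-0.04,0,0,0,0,0,-0.07,0,0,0,0,0,-0.1,0,0,0,0]' >/dev/null; python3 s.py
```

```text
t18.68 hob x-15.7 y-236.2 z29.2 | Fx-1.1 Fy0.2 Fz0.7 | yaw0.0959 tilt-0.0000,-0.0000 w0.000
t19.27 hob x-16.7 y-202.0 z29.2 | Fx-2.3 Fy-3.2 Fz-0.1 | yaw0.0935 tilt-0.0003,0.0004 w0.001
t19.60 hob x-16.7 y-185.7 z29.2 | Fx-3.0 Fy-3.8 Fz0.2 | yaw0.0932 tilt-0.0004,0.0001 w0.000
t19.85 hob x-16.3 y-177.6 z29.2 | Fx-2.8 Fy-3.9 Fz0.6 | yaw0.0933 tilt-0.0000,0.0001 w0.001
```

```bash
python3 -m inch '[0,-0.03,0,0,0,0,0,-0.06,0,0,0,0,0,-0.09,0,0,0,0,0,-0.11,0,0,0,0]' >/dev/null; python3 s.py
for i in 1 2 3 4 5; do python3 -m inch '[0,-0.012,0,0,0,0,0,-0.012,0,0,0,0]' >/dev/null; python3 s.py; done
```

```text
t20.18 hob x-16.3 y-168.7 z29.2 | Fx-3.9 Fy-4.9 Fz0.2 | yaw0.0932 tilt-0.0000,-0.0000 w0.000
t20.35 hob x-16.2 y-167.7 z29.2 | Fx-1.4 Fy-1.7 Fz-0.1 | yaw0.0931 tilt0.0001,-0.0001 w0.000
t20.52 hob x-15.9 y-166.9 z29.2 | Fx-1.8 Fy-3.0 Fz0.7 | yaw0.0930 tilt0.0003,-0.0000 w0.000
t20.68 hob x-15.9 y-166.0 z29.3 | Fx-1.1 Fy-2.3 Fz0.4 | yaw0.0930 tilt0.0004,0.0000 w0.001
t20.85 hob x-15.9 y-165.0 z29.2 | Fx-0.7 Fy-3.5 Fz0.0 | yaw0.0930 tilt0.0003,-0.0000 w0.001
t21.02 hob x-16.0 y-164.0 z29.2 | Fx-0.0 Fy-1.6 Fz0.0 | yaw0.0930 tilt0.0003,-0.0001 w0.000
```

```bash
for i in 1 2 3 4 5; do python3 -m inch '[0,-0.012,0,0,0,0,0,-0.012,0,0,0,0]' >/dev/null; python3 s.py; done
```

```text
t21.18 hob x-16.0 y-163.0 z29.3 | Fx0.1 Fy-2.0 Fz0.6 | yaw0.0930 tilt0.0003,-0.0000 w0.000
t21.35 hob x-16.0 y-162.0 z29.2 | Fx0.6 Fy-1.6 Fz0.6 | yaw0.0931 tilt0.0002,-0.0000 w0.000
t21.52 hob x-16.0 y-161.1 z29.2 | Fx0.6 Fy-1.0 Fz-0.2 | yaw0.0931 tilt0.0002,-0.0000 w0.000
t21.68 hob x-16.1 y-160.2 z29.2 | Fx-0.6 Fy-1.4 Fz0.6 | yaw0.0931 tilt0.0002,-0.0000 w0.000
t21.85 hob x-16.0 y-160.0 z29.2 | Fx-1.1 Fy-4.0 Fz0.0 | yaw0.0938 tilt0.0003,0.0006 w0.000
```

```bash
for i in 1 2 3; do python3 -m inch '[0,-0.02,0,0,0,0,0,-0.02,0,0,0,0,0,-0.02,0,0,0,0]' >/dev/null; python3 s.py; done
```

```text
t22.10 hob x-15.9 y-159.9 z29.3 | Fx-1.1 Fy-9.1 Fz-0.9 | yaw0.0943 tilt0.0006,0.0016 w0.000
t22.35 hob x-15.9 y-159.8 z29.3 | Fx-2.9 Fy-12.8 Fz-1.0 | yaw0.0949 tilt0.0008,0.0026 w0.000
t22.60 hob x-15.8 y-159.6 z29.3 | Fx-4.3 Fy-16.6 Fz-2.3 | yaw0.0956 tilt0.0009,0.0036 w0.001
```

```bash
python3 -m inch '[0,0,0,0,0,0,0,0,0,0,0,0,0,0,0,0,0,0,0,0,0,0,0,0]' >/dev/null; python3 s.py
python3 -m inch '[0,0.03,0,0,0,0,0,0.06,0,0,0,0,0,0.09,0,0,0,0,0,0.2,0,0,0,0,0,0.6,0,0,0,0,0,0.6,0,0,0,0,0,0.6,0,0,0,0]' >/dev/null; python3 s.py
for i in 1 2; do python3 -m inch '[0,0,-0.5,0,0,0,0,0,-1,0,0,0,0,0,-1,0,0,0,0,0,-1,0,0,0]' >/dev/null;done; python3 -m inch '[0,-0.5,-0.3,0,0,0,0,-1,-0.3,0,0,0,0,-1,-0.3,0,0,0]' >/dev/null; python3 -m inch '[0,-0.5,0,0,0,0,0,-1,0,0,0,0,0,-1,0,0,0,0,0,-1,0,0,0,0,0,-1,0,0,0,0]' >/dev/null; python3 s.py
python3 - <<'E'
from h import *
cal=K("wrist");np.savez("w4.npz",a=cal[0],b=cal[1],c=cal[2]);im=camera("wrist");cv2.imwrite("pics/w4.png",im[:,:,::-1])
cv2.imwrite("pics/w4c.png",cv2.resize(im[60:260,120:500,::-1],(800,421),interpolation=cv2.INTER_CUBIC))
E
```

```text
t22.93 hob x-15.8 y-159.7 z29.4 | Fx-4.0 Fy-17.8 Fz-2.2 | yaw0.0954 tilt0.0009,0.0035 w0.000
t23.52 hob x-16.0 y-203.9 z29.2 | Fx0.2 Fy1.0 Fz-0.2 | yaw0.0911 tilt0.0004,0.0000 w0.001
t24.85 hob x-16.9 y-42.3 z211.5 | Fx0.2 Fy1.0 Fz0.5 | yaw0.0946 tilt-0.0016,-0.0001 w0.001
```

View pics/w4.png

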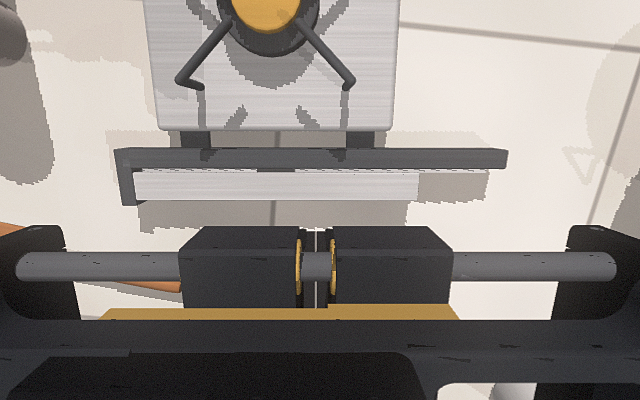

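The bar's left end butts against the stop at col ~134, and its back lies along the strips at row ~171. I'll check for skew or a gap.

```bash
python3 - <<'E'
from h import *
z=np.load("w4.npz");cal=(z["a"],z["b"],z["c"])
g=cv2.imread("pics/w4.png",0).astype(int)
for c in(145,180,230,310,360,410): print(c,g[162:178,c].tolist(),g[194:206,c].tolist())
print(g[182,118:145].tolist(),g[190,118:145].tolist(),g[182,410:425].tolist())
for uv in([134.5,190],[418.5,185],[150,171],[410,171]): print(uv,(rel(ray(None,[uv],.03,cal)[0])*1000).round(1))
E
python3 -c "
import cv2
a=cv2.imread('pics/w4.png')
cv2.imwrite('pics/w4d.png',cv2.vconcat([cv2.resize(a[135:215,x:x+160],(800,300),interpolation=cv2.INTER_CUBIC)[:,:800] for x in (110,290)]))"
```

```text
145 [94, 97, 90, 92, 95, 74, 117, 206, 199, 196, 185, 202, 200, 195, 192, 198] [197, 199, 196, 192, 201, 225, 68, 97, 155, 155, 153, 150]
180 [95, 93, 94, 88, 93, 77, 121, 199, 194, 194, 169, 202, 199, 195, 197, 195] [197, 195, 199, 200, 200, 219, 114, 147, 147, 147, 147, 147]
230 [89, 94, 91, 87, 85, 78, 60, 214, 204, 180, 163, 203, 198, 196, 194, 189] [190, 194, 196, 202, 202, 222, 127, 150, 152, 146, 147, 151]
310 [93, 90, 86, 89, 88, 78, 76, 207, 194, 191, 168, 214, 192, 203, 196, 191] [193, 190, 193, 200, 205, 211, 139, 164, 162, 160, 163, 161]
360 [85, 87, 92, 86, 90, 86, 42, 206, 198, 194, 160, 226, 203, 196, 198, 195] [198, 203, 198, 203, 199, 214, 143, 151, 152, 155, 154, 155]
410 [95, 91, 93, 93, 92, 94, 54, 216, 205, 202, 189, 222, 204, 199, 197, 199] [202, 201, 203, 196, 198, 210, 151, 174, 167, 240, 237, 233]
[135, 80, 87, 92, 94, 98, 96, 93, 99, 93, 90, 100, 97, 97, 87, 87, 220, 200, 199, 195, 196, 195, 196, 197, 195, 199, 197] [234, 194, 82, 91, 96, 101, 92, 96, 95, 99, 95, 95, 97, 99, 93, 88, 74, 225, 207, 203, 203, 208, 204, 206, 199, 202, 198] [203, 203, 205, 206, 202, 206, 203, 207, 223, 154, 157, 162, 161, 162, 160]
[134.5, 190] [-19. 150.]
[418.5, 185] [ -13.5 -150.7]
[150, 171] [  1.3 130.8]
[410, 171] [   1.4 -140.6]
```

View pics/w4d.png

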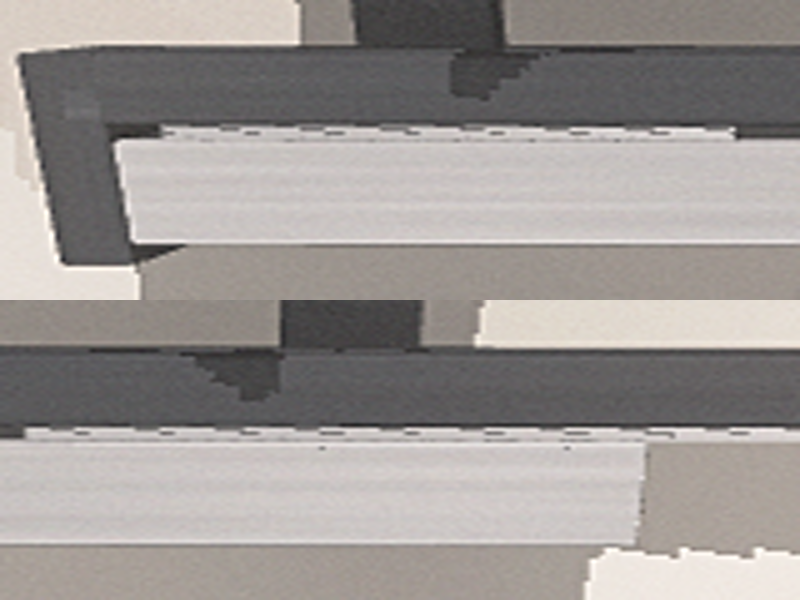

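The bar sits flush along both strips, with no skew, and touches the stop. The arm is clear, so I'm handing in.

```bash
python3 -c "
from rig import *
print(hand_in())"
```

```text
the job is handed in; nothing more can be done
None
```

The bar is handed in, flush along the rail and touching the end stop. I bedded it left then right at about 15–16 N push, then pressed it to the stop at about 17 N. Bench friction (roughly 2–4 N) takes its share, so I estimate about 14 N reached rail and stop. The arm was clear, and no other item was touched as far as I could see.

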